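Nest the three bar tins

TASK

Nest the three open steel bar tins so that they can be packed away: take the middle-sized one out of the leaning cradle of the wine rack and stand it upright inside the largest, right down on its floor, then stand the smallest inside the middle one in the same way. Lower each tin in rather than letting it drop, keep the largest standing upright on the plywood, and leave the bottles, the shaker and the funnel where they are.

Things in the scene. Friction and masses are not known exactly. Their poses are not given: they have to be found in the camera images.
- tin_large: Largest open steel tin, round, 90 mm high, outside diameter 78 mm at the foot, 92 mm at 60 mm height and 94 mm at the rim; wall 3 mm, floor 8 mm thick. Stands upright on the plywood. Origin: centre of its underside; z points out of the mouth.
- tin_middle: Middle-sized open steel tin, 104 mm high, outside diameter 58 mm at the foot, 68 mm from 75 mm height to the rim (straight); wall 3, floor 8 mm thick, 0.2 kg. Starts leaning in the rack's cradle, axis 35 degrees from vertical, mouth up and towards the robot's side; its upper 40 mm is free all round. Origin: centre of underside; z: along its axis out of the mouth. Nested, it stands 22 mm proud.
- tin_small: Smallest, slender open steel tin, 118 mm high, outside diameter 40 mm at the foot, 48 mm from 70 mm height to the rim (straight); wall 3, floor 8 mm thick, 0.14 kg. Stands upright on the plywood. Origin: centre of its underside; z points out of the mouth. Seated in the middle tin it stands 22 mm proud of that rim.
- rack: Wooden wine rack fixed to the plywood, front to its -x. Origin: underside; base x -100 to 100, y -210 to 190 mm. Two bottles lie along its x at y = 10 and 125 mm, tops 103 mm above the plywood. Leaning cradle at y = -130 mm: the middle tin's foot centre starts at about (5, -130, 47) mm in the rack's frame.
- bottle_a: Empty green wine bottle, 74 mm diameter, 295 mm long, lying in the rack slot next to the cradle. Origin: centre of its foot; z points along it to the neck.
- bottle_b: Empty green wine bottle like the other, in the outer rack slot. Origin: centre of its foot; z points along it to the neck.
- shaker: Steel cocktail shaker with closed cap, upright, 213 mm high, 84 mm at its widest. Origin: centre of its underside. Not one of the tins.
- funnel: Red plastic funnel standing mouth down, 110 mm wide, 130 mm high, with a small tab to its +x. Origin: centre of its underside.
There are look-alikes about, which are no part of the job. Leave any yellow look-alike of the tin_small alone.

How it is judged:
By the outcome, as a careful person would: the job done as asked, in the order asked, and still so for the second after the job is handed in, with the robot touching nothing.
It also fails if it takes over 64 s, if anything falls off the work surface, if the arm or the gripper's body presses on something with over 40 N, if the wrist force passes 120 N, or if a joint passes its speed limit or range.

ROBOT

A 7-joint arm with a two-finger parallel gripper is mounted at the origin on the work surface. World frame = base frame: x ahead of the robot, y to its left, z up, the work surface at z = 0. Lengths are in m, angles in degrees, forces in N, time in s.
With the tool pointing down it reaches from about 0.425 to 0.8 m from the base axis. Payload 8.3 kg.
Tool frame: the origin (TCP) lies at the centre of the arm's flange, where the gripper is bolted on; the fingertips stand 173 mm ahead of it and the grasp point (between the pads) lies 155 mm ahead of it; z points along the fingers, y is the line along which they close (so a half turn about z gives the same grasp; the last joint's range is limited). The gripper opens to 85 mm and grips with 20 to 120 N. Pads are 22 mm wide; open, the fingers measure 114 mm over their backs; the gripper's body (76 mm by 85 mm) begins 54 mm behind the grasp point. The pads swing forward as they close: fully open they stand 13 mm farther back than shut.
Start: joints at [-3.604, 21.967, 0.94, 78.501, -0.361, 79.538, -2.664], TCP at [0.625, 0, 0.405] pointing down, gripper open.
Joint ranges: [-169.22, 169.22], [-14.56, 117.87], [-87.37, 89.26], [10.42, 133.3], [-82.24, 262.24], [0.94, 117.77], [-172.7, 172.7]. Speed limits (degrees/s): [136.94, 136.94, 172.46, 172.46, 180, 180, 180].

INTERFACE

Orientations are given as a 3x3 rotation matrix whose columns are the frame's x, y, z axes.
In Python, from bench import r gives the robot as it stands.
- The arm moves only by the shell command python3 -m pendant 'ROWS' [OPENING] [FORCE]. ROWS is JSON, a list of rows, each an object of numbers: "tx", "ty", "tz": the shift along the world's x, y, z in cm; "yaw": the turn about the world's z in degrees. A call has exactly 8 rows; each row shifts and turns the commanded pose from where the row before left it; what a row does not reach is not made up. A row lasts 1/12 s, in which the tool goes at most 41.7 mm and 7.16 degrees, less where a joint would pass 70% of its speed; a pose out of reach is approached as far as the arm can. A call with a gripper value outside its range is refused whole. OPENING is the finger opening in cm, from 0 to 8.54, set as the call begins (- or left out, the last holds). The fingers move at their own pace and stop on an object; FORCE is the grip in N (left out, the last holds). Time passes only in rows, so rows that do not move let the fingers close, or fill a call up. It gives the time, the measured TCP pose, the force, the opening and the grip force at its end, in the units of the state.
- r.get_state(): the state, without advancing time (a new reading comes with each control period).
- r.read_camera(name): name is "scene" or "side" or "wrist"; returns a dict with "img" (400x640x3 uint8, red, green, blue), "camera_matrix" (3x3 intrinsics, pixels), "eye" and "attitude" of the camera in the world. Camera axes: x right, y up, looking along -z (the intrinsics and any distortion apply to the point x, -y, -z); pixel columns grow to the right and rows downward; lengths in m; the calibration is good to about 2 mm. A picture is of the moment at which its call begins. There is no depth.
- r.job_done(): hands the job in; it is judged then, once.
The state is a dict: "clock": time; "joint_positions": joint angles; "qd": joint speeds; "tau": joint torques, N m; "eef_pos": TCP position; "tcp_rot": TCP orientation; "force": force on the tool from outside, world axes, zero at the start; "ft_torque": the same for the moment, N m; "width": finger opening in m; "finger_force": force on a finger pad.
Only numpy, scipy, OpenCV 4.12 (cv2) and the standard library are available. Lean on these libraries where they do the work, as an engineer would, in place of code of your own. Each camera call takes 0.05 s, during which the arm holds its last target. There are 200 camera calls.

## Working session

There is one attempt and no reset: what is moved stays moved. The work goes in short steps, Python scripts to look and compute and a shell command to move; the robot and the scene stay as the last step left them, time stands still between calls to the robot, and variables do not carry over. Pictures are saved under pics/ and viewed, at most 10 in all, crops included, and the job is handed in when it is done.

```bash
ls; mkdir -p pics
cat > h.py <<'E'
import numpy as np, cv2
from bench import r
def shot(n,tag):
    c=r.read_camera(n); im=np.ascontiguousarray(c["img"][:,:,::-1]); cv2.imwrite(f"pics/{tag}.png",im)
    np.savez(f"pics/{tag}.npz",img=im,K=c["camera_matrix"],eye=c["eye"],R=c["attitude"],**{k:v for k,v in c.items() if k not in("img","camera_matrix","eye","attitude")})
    return c
def load(tag): return dict(np.load(f"pics/{tag}.npz",allow_pickle=True))
def ray(c,u,v):
    d=np.linalg.inv(c["K"])@np.array([u,v,1.]); d=np.asarray(c["R"])@(d*[1,-1,-1]); return np.asarray(c["eye"]),d/np.linalg.norm(d)
def onz(c,u,v,z): e,d=ray(c,u,v); return e+d*(z-e[2])/d[2]
def two(c1,p1,c2,p2):
    e1,d1=ray(c1,*p1);e2,d2=ray(c2,*p2)
    s=np.linalg.lstsq(np.c_[d1,-d2],e2-e1,rcond=None)[0]; a,b=e1+s[0]*d1,e2+s[1]*d2
    return (a+b)/2,np.linalg.norm(a-b)
def proj(c,P):
    p=(np.asarray(c["R"]).T@(np.asarray(P)-c["eye"]))*[1,-1,-1]; q=c["K"]@p; return q[:2]/q[2]
E
python3 - <<'E'
from h import *
for n in("scene","side","wrist"):
    c=shot(n,n+"0"); print(n,[k for k in c],c["camera_matrix"].tolist() if n!="" else "",np.round(c["eye"],3),np.round(c["attitude"],3).tolist())
print(r.get_state())
a=cv2.imread("pics/scene0.png");b=cv2.imread("pics/side0.png")
E
```

```text
pics
scene ['img', 'camera_matrix', 'eye', 'attitude'] [[454.5051110686412, 0.0, 318.87128131623155], [0.0, 454.5051110686412, 200.36919158568932], [0.0, 0.0, 1.0]] [1.13  0.126 1.018] [[-0.171, -0.846, 0.505], [0.985, -0.146, 0.088], [-0.0, 0.513, 0.859]]
side ['img', 'camera_matrix', 'eye', 'attitude'] [[481.9304368424779, 0.0, 315.14806549484274], [0.0, 481.9304368424779, 205.28278461601366], [0.0, 0.0, 1.0]] [0.303 0.963 0.79 ] [[-0.95, 0.199, -0.241], [-0.312, -0.562, 0.766], [0.017, 0.803, 0.595]]
wrist ['img', 'camera_matrix', 'eye', 'attitude'] [[320.160145427566, 0.0, 318.7925950905728], [0.0, 320.160145427566, 195.3571408388071], [0.0, 0.0, 1.0]] [0.625 0.067 0.374] [[1.0, 0.0, 0.002], [-0.001, 0.964, 0.265], [-0.002, -0.265, 0.964]]
{'clock': 0.15, 'joint_positions': array([-3.60408545, 22.00412307,  0.93929305, 78.54605477, -0.36093607,
       79.53948236, -2.66648863]), 'qd': array([ 0.07468501, -0.19425566,  0.10449993, -0.1281921 ,  0.05425044,
       -0.04401775,  0.05875238]), 'tau': array([ 3.13456680e-03, -6.28150821e+01,  8.46451297e-01, -3.72163582e+01,
        1.68576470e-02,  1.09401988e-02, -6.53258235e-05]), 'eef_pos': array([6.24873674e-01, 3.55870417e-05, 4.03920469e-01]), 'tcp_rot': array([[-1.13051142e-05,  9.99998852e-01, -1.51540645e-03],
       [ 1.00000000e+00,  1.12755475e-05, -1.95192561e-05],
       [-1.95021466e-05, -1.51540667e-03, -9.99998852e-01]]), 'force': array([-0.18811173, -0.20893103,  0.12725631]), 'ft_torque': array([-0.03398883,  0.00873018, -0.00245308]), 'finger_force': 0.0, 'width': 0.08563925693756286}
```

View pics/scene0.png

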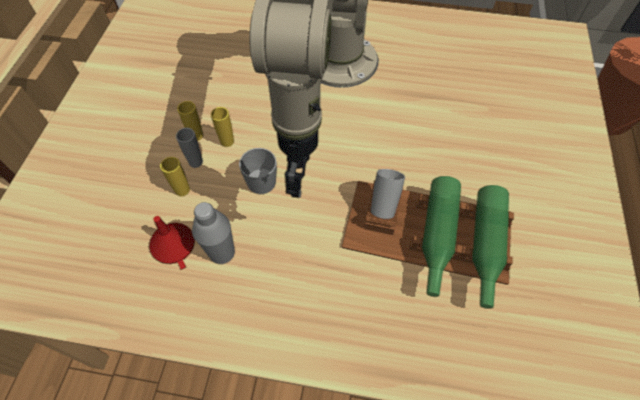

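View pics/side0.png

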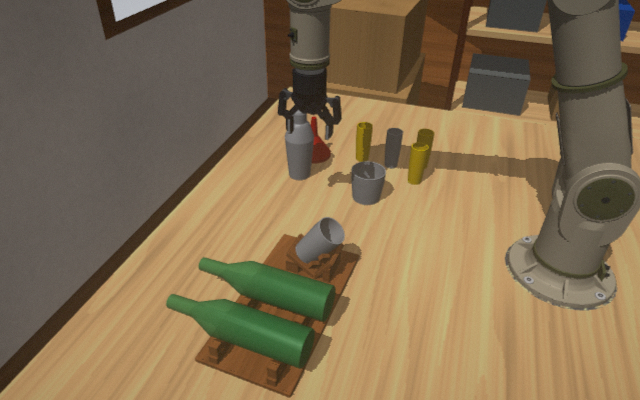

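The scene view shows the following. tin_large is at about scene (259,171) / side (368,182), and the leaning tin_middle at (387,194) / (320,241). Candidates for tin_small are the grey one at scene (190,148) / side (393,147), and yellow look-alikes at scene (190,120), (222,127) and (175,177). The shaker at (213,233) is another grey object. By the description I choose the slender grey one at (190,148). The crop below checks that choice.

Run:
```python
from h import *
S=load("scene0");D=load("side0")
def crop(c,u,v,w=40): return cv2.resize(c["img"][v-w:v+w,u-w:u+w],(260,260),interpolation=cv2.INTER_CUBIC)
m=np.vstack([np.hstack([crop(S,190,148),crop(S,259,171),crop(S,387,194)]),np.hstack([crop(D,393,147),crop(D,368,182),crop(D,320,241)])])
cv2.imwrite("pics/crop0.png",m)
for n,c in(("S",S),("D",D)):
    hsv=cv2.cvtColor(c["img"],cv2.COLOR_BGR2HSV); k=(hsv[...,1]<60).astype(np.uint8)
    nn,l,st,ce=cv2.connectedComponentsWithStats(k)
    for i in range(1,nn):
        if 150<st[i,4]<6000: print(n,st[i],ce[i].round(1))
```

```text
S [417   0  79   8 366] [466.2   2.4]
S [ 497    0  143   76 3704] [593.3  20.1]
S [176 128  27  40 642] [189.3 146.4]
S [279 132  39  65 864] [297.2 161.1]
S [ 239  148   38   46 1371] [258.7 169.5]
S [ 371  169   34   50 1265] [386.5 192.7]
S [ 192  202   43   62 1828] [212.9 232.8]
D [110   0  57  22 661] [130.9   7.1]
D [ 287    0   52   64 1854] [308.1  30.9]
D [ 486    0   60   32 1586] [515.5  13.9]
D [ 548    0   74   87 4912] [587.4  39.7]
D [ 463   54   67   61 3230] [496.8  83.6]
D [278  68  47  48 659] [299.   85.3]
D [ 285  105   28   75 1509] [298.6 144.7]
D [385 128  17  40 513] [392.5 146.8]
D [ 352  161   34   44 1193] [367.  181.7]
D [ 296  217   49   46 1310] [319.9 239.4]
D [ 505  235  111   75 3083] [559.2 281. ]
```

View pics/crop0.png

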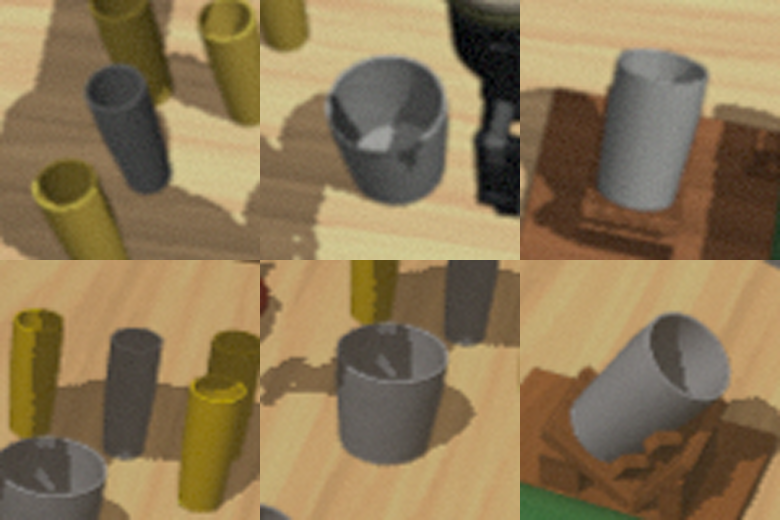

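The crop shows the plain grey slender tin at scene (186,135) rim / side (394,132), so that is tin_small. The large tin's rim is at (259,163) / (368,170), and the leaning middle tin's mouth at (391,174) / (332,231).

Run:
```python
from h import *
S=load("scene0");D=load("side0")
for n,a,b in(("small",(186,135.1),(394.5,131.9)),("large",(258.7,163),(368.3,170.3)),("mid",(390.7,174.3),(332.3,230.8))):
    print(n,*[np.round(x,4) for x in two(S,a,D,b)])
# rack base corners (scene) on z~0.0 ; axis
print("large rimL/R",onz(S,239.5,163,.09),onz(S,277,163,.09))
# rack mask both views, convex hull corner
h=cv2.cvtColor(S["img"],cv2.COLOR_BGR2HSV);
for n,c in(("S",S),("D",D)):
    h=cv2.cvtColor(c["img"],cv2.COLOR_BGR2HSV); k=cv2.inRange(h,(0,90,20),(16,255,150)); k=cv2.morphologyEx(k,cv2.MORPH_OPEN,np.ones((3,3)))
    nn,l,st,ce=cv2.connectedComponentsWithStats(k)
    for i in range(1,nn):
        if st[i,4]>800: print(n,st[i])
# foot of middle: bottom of silhouette
W=load("wrist0")
for P in([.5,-.1,.1],[.7,.2,.1]): print(proj(W,P))
```

```text
small [ 0.467  -0.3298  0.1163] 0.001
large [ 0.5003 -0.1366  0.0892] 0.0031
mid [0.5069 0.1895 0.1296] 0.0022
large rimL/R [ 0.5106722  -0.18264844  0.09      ] [ 0.49469588 -0.09024406  0.09      ]
S [ 598   46   42  197 4834]
S [ 343  181   86   86 4289]
S [ 445  201   33   76 1329]
S [   0  342  232   58 8876]
S [232 374  44  26 881]
D [ 98   0  76  38 905]
D [ 238    0   55  132 2625]
D [ 418    0  138  110 7030]
D [ 265  235   96   66 2374]
D [ 195  337  108   61 2752]
[189.30533614 287.55005135]
[423.68926187 -85.25555647]
```

View pics/wrist0.png

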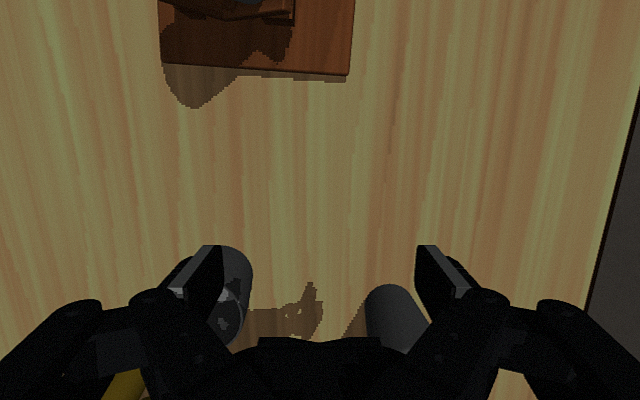

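The heights agree with the text: small 0.116, large 0.089, middle rim 0.130 (expected 0.132). In the wrist view, the rack's -y edge runs from (162,65) to (349,75), which puts the rack yaw at about -3°. I'll move above the middle tin with the fingers closing along the rack's y (yaw +87°).

```bash
python3 -m pendant '[{"tx":-1.3,"ty":2.3,"yaw":7},{"tx":-1.3,"ty":2.3,"yaw":7},{"tx":-1.3,"ty":2.3,"yaw":7},{"tx":-1.3,"ty":2.3,"yaw":7},{"tx":-1.3,"ty":2.3,"yaw":7},{"tx":-1.3,"ty":2.3,"yaw":7},{"tx":-1.3,"ty":2.3,"yaw":7},{"tx":-1.3,"ty":2.3,"yaw":7}]' 8.5 30
python3 -m pendant '[{"tx":-0.2,"ty":0.5,"yaw":7},{"yaw":7},{"yaw":7},{"yaw":7},{"yaw":3},{"tz":-1.5},{"tz":-1.5},{}]'
python3 - <<'E'
from h import *
s=r.get_state();print(s["eef_pos"],s["tcp_rot"].round(3).tolist(),s["width"])
shot("wrist","w1")
E
```

```text
[6.24873674e-01 3.55870417e-05 4.03920469e-01] [[-0.0, 1.0, -0.002], [1.0, 0.0, -0.0], [-0.0, -0.002, -1.0]] 0.08563925693756286validation failed for argument at $[0]...
validation failed for argument at $[0]...
```

View pics/w1.png

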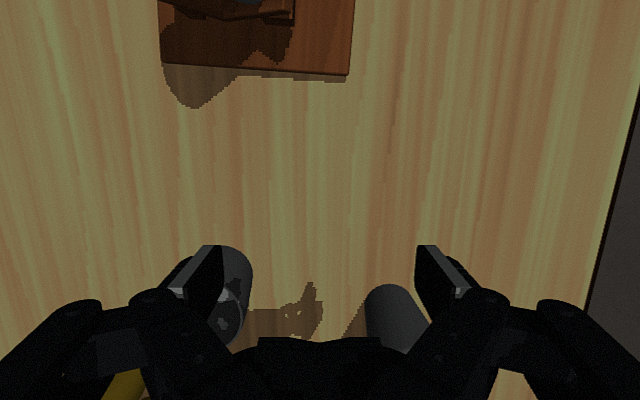

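The call was refused, and the picture is unchanged from before. Each row probably has to carry all four keys.

```bash
python3 -m pendant '[{"tx":-1.3,"ty":2.3,"tz":0,"yaw":7},{"tx":-1.3,"ty":2.3,"tz":0,"yaw":7},{"tx":-1.3,"ty":2.3,"tz":0,"yaw":7},{"tx":-1.3,"ty":2.3,"tz":0,"yaw":7},{"tx":-1.3,"ty":2.3,"tz":0,"yaw":7},{"tx":-1.3,"ty":2.3,"tz":0,"yaw":7},{"tx":-1.3,"ty":2.3,"tz":0,"yaw":7},{"tx":-1.3,"ty":2.3,"tz":0,"yaw":7}]' 8.5 30 &&
python3 -m pendant '[{"tx":-0.2,"ty":0.5,"tz":0,"yaw":7},{"tx":0,"ty":0,"tz":0,"yaw":7},{"tx":0,"ty":0,"tz":0,"yaw":7},{"tx":0,"ty":0,"tz":0,"yaw":7},{"tx":0,"ty":0,"tz":0,"yaw":3},{"tx":0,"ty":0,"tz":-1.5,"yaw":0},{"tx":0,"ty":0,"tz":-1.5,"yaw":0},{"tx":0,"ty":0,"tz":0,"yaw":0}]'
python3 - <<'E'
from h import *
s=r.get_state();print(s["clock"],s["eef_pos"],s["tcp_rot"].round(3).tolist(),s["width"],s["joint_positions"].round(0))
c=shot("wrist","w2")
for P in ([.507,.1895,.13],[.518,.189,.115]): print(proj(load("w2"),P))
E
```

```text
clock: 0.87
eef_pos: [0.5201, 0.185, 0.4046]
tcp_rot: [[-0.832, 0.554, -0.0], [0.554, 0.832, -0.0], [0.0, -0.0, -1.0]]
force: [0.1, 0.4, -0.7]
width: 0.0849
finger_force: 0.0
clock: 1.53
eef_pos: [0.5183, 0.1885, 0.3717]
tcp_rot: [[-0.999, 0.052, -0.005], [0.052, 0.999, -0.002], [0.004, -0.002, -1.0]]
force: [-0.5, 0.3, -0.9]
width: 0.0848
finger_force: 0.0
1.5333 [0.51831105 0.1885312  0.37166215] [[-0.999, 0.052, -0.005], [0.052, 0.999, -0.002], [0.004, -0.002, -1.0]] 0.08481045580058463 [ -9.  15. -17.  92.   4.  73.  60.]
[319.5457386  192.45043213]
[319.65800968 201.77530212]
```

```bash
python3 -m pendant '[{"tx":0,"ty":0.05,"tz":-1.5,"yaw":0},{"tx":0,"ty":0,"tz":-1.5,"yaw":0},{"tx":0,"ty":0,"tz":-1.5,"yaw":0},{"tx":0,"ty":0,"tz":-1.5,"yaw":0},{"tx":0,"ty":0,"tz":-1.5,"yaw":0},{"tx":0,"ty":0,"tz":-1.5,"yaw":0},{"tx":0,"ty":0,"tz":-1,"yaw":0},{"tx":0,"ty":0,"tz":0,"yaw":0}]' && python3 -m pendant '[{"tx":0,"ty":0,"tz":0,"yaw":0},{"tx":0,"ty":0,"tz":0,"yaw":0},{"tx":0,"ty":0,"tz":0,"yaw":0},{"tx":0,"ty":0,"tz":0,"yaw":0},{"tx":0,"ty":0,"tz":0,"yaw":0},{"tx":0,"ty":0,"tz":0,"yaw":0},{"tx":0,"ty":0,"tz":0,"yaw":0},{"tx":0,"ty":0,"tz":0,"yaw":0}]' 6 25
```

```text
clock: 2.25
eef_pos: [0.5186, 0.1893, 0.2732]
tcp_rot: [[-0.999, 0.052, -0.003], [0.052, 0.999, -0.001], [0.003, -0.001, -1.0]]
force: [-0.7, 0.3, 0.3]
width: 0.085
finger_force: 0.0
clock: 2.92
eef_pos: [0.5192, 0.1896, 0.276]
tcp_rot: [[-0.999, 0.052, 0.002], [0.052, 0.999, 0.0], [-0.002, 0.0, -1.0]]
force: [-3.6, -1.8, 5.8]
width: 0.0683
finger_force: 29.0
```

```bash
python3 -m pendant '[{"tx":0.32,"ty":-0.01,"tz":0.21,"yaw":0},{"tx":0.32,"ty":-0.02,"tz":0.2,"yaw":0},{"tx":0.33,"ty":-0.02,"tz":0.18,"yaw":0},{"tx":0.34,"ty":-0.02,"tz":0.17,"yaw":0},{"tx":0.35,"ty":-0.02,"tz":0.15,"yaw":0},{"tx":0.35,"ty":-0.02,"tz":0.14,"yaw":0},{"tx":0,"ty":0,"tz":0,"yaw":0},{"tx":0,"ty":0,"tz":0,"yaw":0}]' - 20
python3 - <<'E'
from h import *
a=shot("side","s3")["img"];b=shot("scene","c3")["img"]
f=lambda im,u,v:cv2.resize(im[v-55:v+55,u-55:u+55,::-1],(390,390),interpolation=cv2.INTER_CUBIC)
cv2.imwrite("pics/crop3.png",np.hstack([f(a,325,230),f(b,387,190)]))
E
```

```text
clock: 3.58
eef_pos: [0.537, 0.1895, 0.2865]
tcp_rot: [[-0.999, 0.051, -0.005], [0.051, 0.999, -0.0], [0.005, -0.001, -1.0]]
force: [-18.0, -3.0, 17.6]
width: 0.0685
finger_force: 27.0
```

View pics/crop3.png

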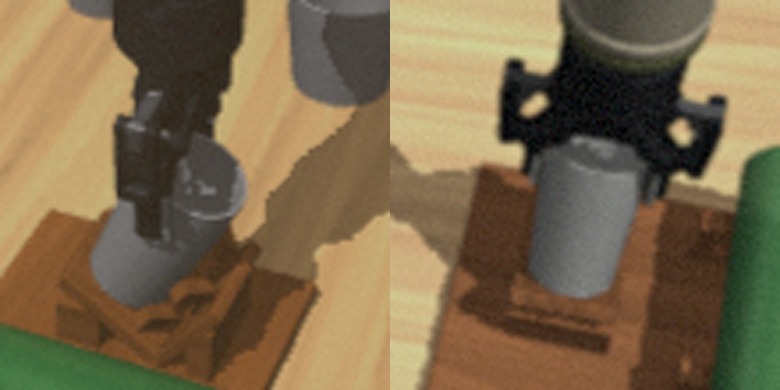

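The tin is turning in the fingers, seen at crop left (170,230) and still tilted by about 25-30°. The foot pushes on the stop plate with about 25 N, so I'll rise more while moving on (pivot at the foot's +x edge).

```bash
python3 -m pendant '[{"tx":0.2,"ty":-0.01,"tz":0.5,"yaw":0},{"tx":0.3,"ty":-0.02,"tz":0.4,"yaw":0},{"tx":0.4,"ty":-0.02,"tz":0.35,"yaw":0},{"tx":0.45,"ty":-0.02,"tz":0.3,"yaw":0},{"tx":0.5,"ty":-0.03,"tz":0.3,"yaw":0},{"tx":0.5,"ty":-0.03,"tz":0.25,"yaw":0},{"tx":0.4,"ty":-0.02,"tz":0.05,"yaw":0},{"tx":0,"ty":0,"tz":0,"yaw":0}]'
python3 - <<'E'
from h import *
a=shot("side","s4")["img"];b=shot("scene","c4")["img"]
f=lambda im,u,v:cv2.resize(im[v-55:v+55,u-55:u+55,::-1],(390,390),interpolation=cv2.INTER_CUBIC)
cv2.imwrite("pics/crop4.png",np.hstack([f(a,325,230),f(b,387,190)]))
E
```

```text
clock: 4.35
eef_pos: [0.5676, 0.1866, 0.3067]
tcp_rot: [[-0.999, 0.053, 0.001], [0.053, 0.999, 0.0], [-0.001, 0.0, -1.0]]
force: [-1.0, -0.6, -2.5]
width: 0.0682
finger_force: 25.6
```

View pics/crop4.png

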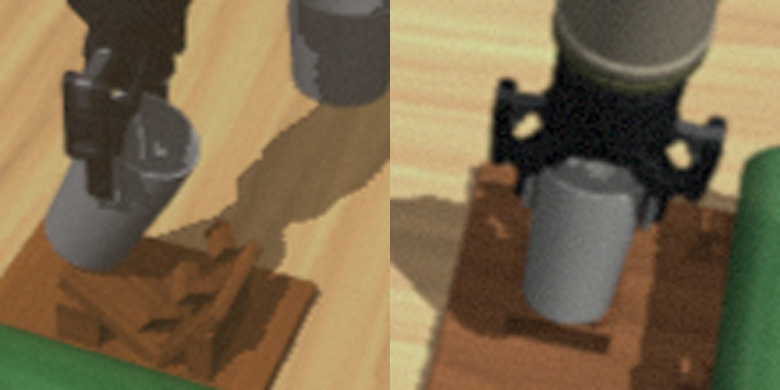

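The tin has come out of the cradle still tilted, with its foot at crop left (85,250). I'll carry it to clear plywood between the rack and the large tin and right it there by dragging the foot in +x with light downward force.

```bash
python3 -m pendant '[{"tx":0,"ty":0,"tz":2,"yaw":0},{"tx":0,"ty":0,"tz":2,"yaw":0},{"tx":-0.8,"ty":-2.8,"tz":0,"yaw":0},{"tx":-0.8,"ty":-2.8,"tz":0,"yaw":0},{"tx":-0.8,"ty":-2.8,"tz":0,"yaw":0},{"tx":-0.8,"ty":-2.8,"tz":0,"yaw":0},{"tx":-0.8,"ty":-2.8,"tz":0,"yaw":0},{"tx":-0.8,"ty":-2.8,"tz":0,"yaw":0}]' - 25 && python3 -m pendant '[{"tx":0,"ty":0,"tz":-1.5,"yaw":0},{"tx":0,"ty":0,"tz":-1.5,"yaw":0},{"tx":0,"ty":0,"tz":-1.5,"yaw":0},{"tx":0,"ty":0,"tz":-1.5,"yaw":0},{"tx":0,"ty":0,"tz":-1.2,"yaw":0},{"tx":0,"ty":0,"tz":-1.0,"yaw":0},{"tx":0,"ty":0,"tz":-0.6,"yaw":0},{"tx":0,"ty":0,"tz":0,"yaw":0}]'
```

```text
clock: 5.12
eef_pos: [0.5177, 0.0178, 0.3466]
tcp_rot: [[-0.999, 0.052, -0.0], [0.052, 0.999, 0.0], [0.0, -0.0, -1.0]]
force: [0.4, -0.0, -1.8]
width: 0.0681
finger_force: 29.7
clock: 5.78
eef_pos: [0.518, 0.019, 0.2574]
tcp_rot: [[-0.999, 0.052, -0.002], [0.052, 0.999, -0.0], [0.002, -0.0, -1.0]]
force: [0.6, 0.3, -3.0]
width: 0.0681
finger_force: 29.7
```

```bash
python3 -m pendant '[{"tx":0,"ty":0,"tz":-0.2,"yaw":0},{"tx":0,"ty":0,"tz":-0.2,"yaw":0},{"tx":0,"ty":0,"tz":-0.2,"yaw":0},{"tx":0.3,"ty":0,"tz":-0.2,"yaw":0},{"tx":0.3,"ty":0,"tz":-0.1,"yaw":0},{"tx":0.3,"ty":0,"tz":0,"yaw":0},{"tx":0.3,"ty":0,"tz":0,"yaw":0},{"tx":0,"ty":0,"tz":0,"yaw":0}]' - 20
```

```text
clock: 6.45
eef_pos: [0.5313, 0.0189, 0.2498]
tcp_rot: [[-0.999, 0.052, 0.001], [0.052, 0.999, 0.0], [-0.001, 0.0, -1.0]]
force: [0.0, -0.6, -1.2]
width: 0.0682
finger_force: 29.7
```

```bash
python3 -m pendant '[{"tx":0.2,"ty":0,"tz":-0.2,"yaw":0},{"tx":0.2,"ty":0,"tz":-0.2,"yaw":0},{"tx":0.3,"ty":0,"tz":-0.2,"yaw":0},{"tx":0.4,"ty":0,"tz":-0.1,"yaw":0},{"tx":0.4,"ty":0,"tz":0,"yaw":0},{"tx":0.4,"ty":0,"tz":0,"yaw":0},{"tx":0.4,"ty":0,"tz":0,"yaw":0},{"tx":0.4,"ty":0,"tz":0,"yaw":0}]' - 20
python3 - <<'E'
from h import *
a=shot("side","s5")["img"];b=shot("scene","c5")["img"]
s=r.get_state()["eef_pos"]
f=lambda im,p:cv2.resize(im[int(p[1])-55:int(p[1])+55,int(p[0])-55:int(p[0])+55,::-1],(390,390),interpolation=cv2.INTER_CUBIC)
p=proj(load("s5"),s-[0,0,.18]);q=proj(load("c5"),s-[0,0,.18]);print(p,q)
cv2.imwrite("pics/crop5.png",np.hstack([f(a,p),f(b,q)]))
E
```

```text
clock: 7.12
eef_pos: [0.5584, 0.0182, 0.2441]
tcp_rot: [[-0.999, 0.053, 0.002], [0.053, 0.999, -0.001], [-0.002, -0.001, -1.0]]
force: [-1.7, -1.5, 6.0]
width: 0.0682
finger_force: 36.4
[330.58097712 205.92731285] [315.3427399  196.23505094]
```

View pics/crop5.png

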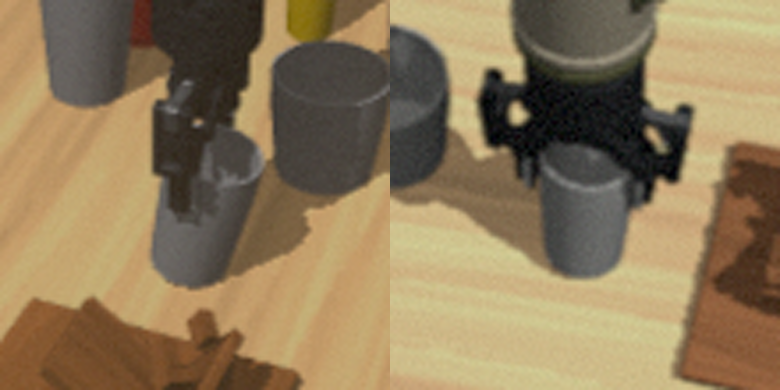

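The tin's foot is on the plywood at crop left (190,275), and its tilt is down to roughly 10-15°. I'll keep dragging with a little more pressure.

```bash
python3 -m pendant '[{"tx":0.3,"ty":0,"tz":-0.1,"yaw":0},{"tx":0.3,"ty":0,"tz":-0.1,"yaw":0},{"tx":0.3,"ty":0,"tz":-0.1,"yaw":0},{"tx":0.4,"ty":0,"tz":-0.1,"yaw":0},{"tx":0.4,"ty":0,"tz":0,"yaw":0},{"tx":0.4,"ty":0,"tz":0,"yaw":0},{"tx":0.4,"ty":0,"tz":0,"yaw":0},{"tx":0.4,"ty":0,"tz":0,"yaw":0}]' - 20
python3 -m pendant '[{"tx":0.4,"ty":0,"tz":0,"yaw":0},{"tx":0.3,"ty":0,"tz":-0.1,"yaw":0},{"tx":0.3,"ty":0,"tz":-0.1,"yaw":0},{"tx":0.3,"ty":0,"tz":-0.1,"yaw":0},{"tx":0,"ty":0,"tz":0,"yaw":0},{"tx":0,"ty":0,"tz":0,"yaw":0},{"tx":0,"ty":0,"tz":0,"yaw":0},{"tx":0,"ty":0,"tz":0,"yaw":0}]' - 20
```

```text
clock: 7.88
eef_pos: [0.5872, 0.0178, 0.2402]
tcp_rot: [[-0.999, 0.053, 0.001], [0.053, 0.999, -0.002], [-0.001, -0.002, -1.0]]
force: [-4.3, -3.7, 13.1]
width: 0.0676
finger_force: 18.4
clock: 8.55
eef_pos: [0.6014, 0.0185, 0.239]
tcp_rot: [[-0.999, 0.053, 0.007], [0.053, 0.999, -0.0], [-0.007, -0.0, -1.0]]
force: [-0.8, -1.2, 16.7]
width: 0.067
finger_force: 17.5
```

```bash
python3 -m pendant '[{"tx":0,"ty":0,"tz":0.2,"yaw":0},{"tx":0,"ty":0,"tz":0,"yaw":0},{"tx":0,"ty":0,"tz":0,"yaw":0},{"tx":0,"ty":0,"tz":0,"yaw":0},{"tx":0,"ty":0,"tz":0,"yaw":0},{"tx":0,"ty":0,"tz":0,"yaw":0},{"tx":0,"ty":0,"tz":0,"yaw":0},{"tx":0,"ty":0,"tz":0,"yaw":0}]' 8.5 20
python3 -m pendant '[{"tx":0,"ty":0,"tz":0.5,"yaw":0},{"tx":0,"ty":0,"tz":0.8,"yaw":0},{"tx":0,"ty":0,"tz":0.7,"yaw":0},{"tx":0,"ty":0,"tz":0,"yaw":0},{"tx":0,"ty":0,"tz":0,"yaw":0},{"tx":0,"ty":0,"tz":0,"yaw":0},{"tx":0,"ty":0,"tz":0,"yaw":0},{"tx":0,"ty":0,"tz":0,"yaw":0}]'
python3 - <<'E'
from h import *
a=shot("side","s6")["img"];b=shot("scene","c6")["img"]
s=r.get_state()["eef_pos"];print(s)
f=lambda im,p:cv2.resize(im[int(p[1])-55:int(p[1])+55,int(p[0])-55:int(p[0])+55,::-1],(390,390),interpolation=cv2.INTER_CUBIC)
p=proj(load("s6"),s-[0,0,.18]);q=proj(load("c6"),s-[0,0,.18]);print(p,q)
cv2.imwrite("pics/crop6.png",np.hstack([f(a,p),f(b,q)]))
E
```

```text
clock: 9.22
eef_pos: [0.5996, 0.0189, 0.2375]
tcp_rot: [[-0.999, 0.052, -0.0], [0.052, 0.999, -0.0], [0.0, -0.0, -1.0]]
force: [1.1, 0.1, 0.7]
width: 0.0853
finger_force: 0.0
clock: 9.88
eef_pos: [0.5994, 0.0189, 0.2573]
tcp_rot: [[-0.999, 0.052, -0.001], [0.052, 0.999, -0.0], [0.001, -0.0, -1.0]]
force: [0.8, 0.7, 0.6]
width: 0.0848
finger_force: 0.0
[0.5994822  0.0189445  0.25734229]
[315.22682785 198.63383587] [312.59538403 207.77717746]
```

View pics/crop6.png

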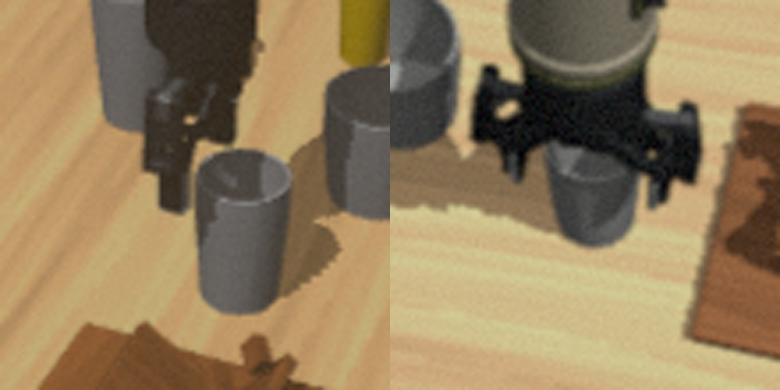

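The middle tin now stands upright, with its mouth at side crop (245,178), but it sits behind the tool in -x. I'll measure its centre.

Run:
```python
from h import *
D=load("s6");S=load("c6")
k=110/390
p=proj(D,[0.5994822,.0189445,.25734229-.18]);o=np.array([int(p[0])-55,int(p[1])-55])
print("rim",onz(D,*(o+np.array([244.5,178])*k),.104))
# foot: leftmost/rightmost silhouette and bottom
print("foot front",onz(D,*(o+np.array([241,313])*k),0))
q=proj(S,[0.5994822,.0189445,.25734229-.18]);o2=np.array([int(q[0])-55,int(q[1])-55])
print("scene foot bottom",onz(S,*(o2+np.array([594-390,246])*k),0), "eye",S["eye"],D["eye"])
# silhouette width in scene at mid height
h=cv2.cvtColor(S["img"],cv2.COLOR_BGR2HSV)
print(*[np.round(x,4) for x in two(D,o+np.array([241,313-14])*k,S,o2+np.array([594-390,246-13])*k)])
```

```text
rim [0.56347434 0.02103659 0.104     ]
foot front [ 5.56113127e-01  4.18644245e-02 -1.11022302e-16]
scene foot bottom [0.59424258 0.02205807 0.        ] eye [1.12979577 0.12619707 1.01797512] [0.30278763 0.9633628  0.79018004]
[ 0.5695  0.0147 -0.0157] 0.0127
```

```bash
python3 -m pendant '[{"tx":-0.9,"ty":0,"tz":0,"yaw":0},{"tx":-0.9,"ty":0,"tz":0,"yaw":0},{"tx":-0.9,"ty":0,"tz":0,"yaw":0},{"tx":-0.8,"ty":0,"tz":0,"yaw":0},{"tx":0,"ty":0,"tz":-0.1,"yaw":0},{"tx":0,"ty":0,"tz":0,"yaw":0},{"tx":0,"ty":0,"tz":0,"yaw":0},{"tx":0,"ty":0,"tz":0,"yaw":0}]'
python3 -m pendant '[{"tx":0,"ty":0,"tz":0,"yaw":0},{"tx":0,"ty":0,"tz":0,"yaw":0},{"tx":0,"ty":0,"tz":0,"yaw":0},{"tx":0,"ty":0,"tz":0,"yaw":0},{"tx":0,"ty":0,"tz":0,"yaw":0},{"tx":0,"ty":0,"tz":0,"yaw":0},{"tx":0,"ty":0,"tz":0,"yaw":0},{"tx":0,"ty":0,"tz":0,"yaw":0}]' 6 50
```

```text
clock: 10.65
eef_pos: [0.565, 0.0189, 0.2567]
tcp_rot: [[-0.999, 0.052, 0.0], [0.052, 0.999, -0.0], [-0.0, -0.0, -1.0]]
force: [-0.9, 0.4, 0.3]
width: 0.0849
finger_force: 0.0
clock: 11.32
eef_pos: [0.5651, 0.0188, 0.2575]
tcp_rot: [[-0.999, 0.053, 0.001], [0.053, 0.999, -0.0], [-0.001, -0.0, -1.0]]
force: [-0.2, -1.1, 5.1]
width: 0.0666
finger_force: 55.4
```

```bash
python3 -m pendant '[{"tx":0,"ty":0,"tz":1,"yaw":0},{"tx":0,"ty":0,"tz":2,"yaw":0},{"tx":0,"ty":0,"tz":3,"yaw":0},{"tx":0,"ty":0,"tz":3,"yaw":0},{"tx":0,"ty":0,"tz":2.5,"yaw":0},{"tx":0,"ty":0,"tz":1,"yaw":0},{"tx":0,"ty":0,"tz":0,"yaw":0},{"tx":0,"ty":0,"tz":0,"yaw":0}]' - 50
python3 - <<'E'
from h import *
D0=load("side0");S0=load("scene0")
print("large",onz(D0,368.3,170.3,.09),onz(S0,258.7,163,.09))
for n in("scene","side"):
    shot(n,n+"7"); c=load(n+"7"); s=r.get_state()["eef_pos"]
    hsv=cv2.cvtColor(c["img"],cv2.COLOR_BGR2HSV); k=((hsv[...,1]<70)&(hsv[...,2]>45)).astype(np.uint8)
    k=cv2.morphologyEx(k,cv2.MORPH_OPEN,np.ones((3,3)))
    nn,l,st,ce=cv2.connectedComponentsWithStats(k); f=s-[0,0,.257]; q=proj(c,f+[0,0,.03]); print(n,"pred foot",proj(c,f),"at",q)
    i=l[int(q[1]),int(q[0])]; print(st[i],ce[i])
    if i:
        for v in range(st[i,1],st[i,1]+st[i,3],4):
            u=np.where(l[v]==i)[0]; print(v,u.min(),u.max(),end="; ")
        print()
    x=c["img"][int(q[1])-55:int(q[1])+55,int(q[0])-55:int(q[0])+55]; cv2.imwrite(f"pics/z_{n}.png",x)
E
```

```text
clock: 11.98
eef_pos: [0.5644, 0.0189, 0.3809]
tcp_rot: [[-0.999, 0.052, -0.001], [0.052, 0.999, -0.0], [0.001, -0.0, -1.0]]
force: [-0.4, 0.8, -2.8]
width: 0.0668
finger_force: 56.6
large [ 0.49936319 -0.1374385   0.09      ] [ 0.50249222 -0.13533677  0.09      ]
scene pred foot [315.0112467  185.19905347] at [314.91192182 178.08966387]
[ 295  147   38   49 1275] [313.90588235 170.15058824]
147 310 315; 151 304 322; 155 295 327; 159 295 330; 163 299 332; 167 300 332; 171 300 329; 175 301 328; 179 301 327; 183 302 327; 187 303 326; 191 305 324; 195 311 318; 
side pred foot [329.2313005  186.55738874] at [329.65828996 176.31687297]
[ 316  142   29   51 1082] [330.13216266 168.10998152]
142 332 334; 146 331 342; 150 316 344; 154 316 343; 158 316 343; 162 316 343; 166 316 342; 170 317 342; 174 317 341; 178 318 341; 182 318 340; 186 318 340; 190 321 337;
```

```bash
python3 -m pendant '[{"tx":-1,"ty":-2.5,"tz":0,"yaw":0},{"tx":-1,"ty":-2.5,"tz":0,"yaw":0},{"tx":-1,"ty":-2.5,"tz":0,"yaw":0},{"tx":-1,"ty":-2.5,"tz":0,"yaw":0},{"tx":-1,"ty":-2.5,"tz":0,"yaw":0},{"tx":-1,"ty":-2,"tz":0,"yaw":0},{"tx":-0.4,"ty":-1,"tz":0,"yaw":0},{"tx":0,"ty":0,"tz":0,"yaw":0}]'
python3 - <<'E'
from h import *
shot("side","s8");shot("scene","c8");shot("wrist","w8")
D=load("s8");S=load("c8");s=r.get_state()["eef_pos"];print(s)
f=s-[0,0,.257]
def cr(c,P): 
    p=proj(c,P).astype(int); return cv2.resize(c["img"][p[1]-45:p[1]+45,p[0]-45:p[0]+45],(400,400),interpolation=cv2.INTER_CUBIC),p-45
a,o=cr(D,f);b,o2=cr(S,f);print(o,o2)
cv2.imwrite("pics/crop8.png",np.hstack([a,b]))
E
```

```text
clock: 12.75
eef_pos: [0.4993, -0.1389, 0.3802]
tcp_rot: [[-0.998, 0.057, -0.003], [0.057, 0.998, -0.001], [0.003, -0.001, -1.0]]
force: [0.2, -0.2, -2.9]
width: 0.0666
finger_force: 56.7
[ 0.50101963 -0.13462586  0.38091278]
[323 114] [212 109]
```

View pics/crop8.png

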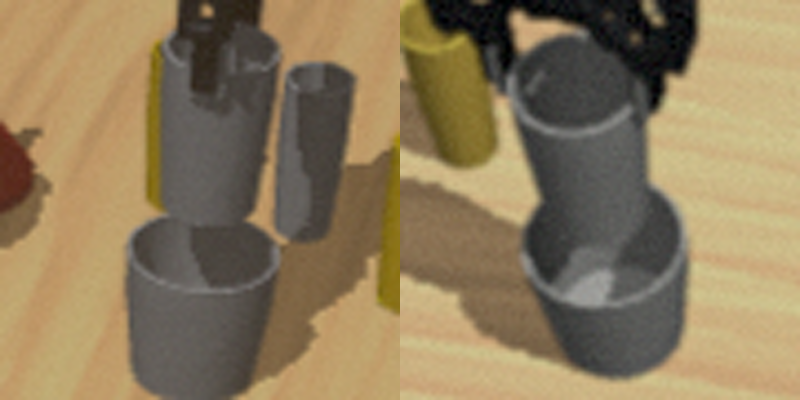

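This was the last picture. The held tin's foot at crop left (210,220) is upright and centred over the large tin's mouth at (205,255). Lowering now.

```bash
python3 -m pendant '[{"tx":0,"ty":-0.15,"tz":-1,"yaw":0},{"tx":0,"ty":0,"tz":-1.2,"yaw":0},{"tx":0,"ty":0,"tz":-1.2,"yaw":0},{"tx":0,"ty":0,"tz":-1.2,"yaw":0},{"tx":0,"ty":0,"tz":-1.2,"yaw":0},{"tx":0,"ty":0,"tz":-1.2,"yaw":0},{"tx":0,"ty":0,"tz":-1,"yaw":0},{"tx":0,"ty":0,"tz":0,"yaw":0}]'
```

```text
clock: 13.57
eef_pos: [0.5001, -0.1364, 0.2988]
tcp_rot: [[-0.999, 0.05, -0.004], [0.05, 0.999, 0.001], [0.004, 0.001, -1.0]]
force: [-0.5, 1.0, -2.6]
width: 0.0665
finger_force: 56.7
```

```bash
python3 -m pendant '[{"tx":0,"ty":0,"tz":-0.5,"yaw":0},{"tx":0,"ty":0,"tz":-0.5,"yaw":0},{"tx":0,"ty":0,"tz":-0.5,"yaw":0},{"tx":0,"ty":0,"tz":-0.4,"yaw":0},{"tx":0,"ty":0,"tz":-0.3,"yaw":0},{"tx":0,"ty":0,"tz":0,"yaw":0},{"tx":0,"ty":0,"tz":0,"yaw":0},{"tx":0,"ty":0,"tz":0,"yaw":0}]'
```

```text
clock: 14.23
eef_pos: [0.5007, -0.1376, 0.2799]
tcp_rot: [[-0.999, 0.052, 0.0], [0.052, 0.999, -0.0], [-0.0, -0.0, -1.0]]
force: [0.2, -0.4, -3.0]
width: 0.0665
finger_force: 56.7
```

```bash
python3 -m pendant '[{"tx":0,"ty":0,"tz":-0.3,"yaw":0},{"tx":0,"ty":0,"tz":-0.3,"yaw":0},{"tx":0,"ty":0,"tz":-0.2,"yaw":0},{"tx":0,"ty":0,"tz":-0.2,"yaw":0},{"tx":0,"ty":0,"tz":-0.1,"yaw":0},{"tx":0,"ty":0,"tz":0,"yaw":0},{"tx":0,"ty":0,"tz":0,"yaw":0},{"tx":0,"ty":0,"tz":0,"yaw":0}]'
```

```text
clock: 14.9
eef_pos: [0.5006, -0.1376, 0.2688]
tcp_rot: [[-0.999, 0.052, 0.0], [0.052, 0.999, -0.0], [-0.0, -0.0, -1.0]]
force: [-0.8, 0.6, -2.3]
width: 0.0667
finger_force: 56.7
```

```bash
python3 -m pendant '[{"tx":0,"ty":0,"tz":-0.1,"yaw":0},{"tx":0,"ty":0,"tz":-0.1,"yaw":0},{"tx":0,"ty":0,"tz":-0.1,"yaw":0},{"tx":0,"ty":0,"tz":-0.1,"yaw":0},{"tx":0,"ty":0,"tz":0,"yaw":0},{"tx":0,"ty":0,"tz":0,"yaw":0},{"tx":0,"ty":0,"tz":0,"yaw":0},{"tx":0,"ty":0,"tz":0,"yaw":0}]'
```

```text
clock: 15.57
eef_pos: [0.5009, -0.1376, 0.2655]
tcp_rot: [[-0.999, 0.052, 0.001], [0.052, 0.999, -0.0], [-0.001, -0.0, -1.0]]
force: [-1.4, -0.1, 5.4]
width: 0.0666
finger_force: 57.4
```

```bash
python3 -m pendant '[{"tx":0,"ty":0,"tz":0.1,"yaw":0},{"tx":0,"ty":0,"tz":0,"yaw":0},{"tx":0,"ty":0,"tz":0,"yaw":0},{"tx":0,"ty":0,"tz":0,"yaw":0},{"tx":0,"ty":0,"tz":0,"yaw":0},{"tx":0,"ty":0,"tz":0,"yaw":0},{"tx":0,"ty":0,"tz":0,"yaw":0},{"tx":0,"ty":0,"tz":0,"yaw":0}]' 8.5 20
python3 -m pendant '[{"tx":0,"ty":0,"tz":1,"yaw":0},{"tx":0,"ty":0,"tz":1.5,"yaw":0},{"tx":0,"ty":0,"tz":2,"yaw":0},{"tx":0,"ty":0,"tz":2,"yaw":0},{"tx":0,"ty":0,"tz":2,"yaw":0},{"tx":0,"ty":0,"tz":2,"yaw":0},{"tx":0,"ty":0,"tz":1,"yaw":0},{"tx":0,"ty":0,"tz":0,"yaw":0}]'
python3 - <<'E'
from h import *
S0=load("scene0");D0=load("side0")
for n,c in(("S",S0),("D",D0)):
    h=cv2.cvtColor(c["img"],cv2.COLOR_BGR2HSV); k=cv2.inRange(h,(22,170,40),(35,255,255)); k=cv2.morphologyEx(k,cv2.MORPH_OPEN,np.ones((3,3)))
    nn,l,st,ce=cv2.connectedComponentsWithStats(k)
    for i in range(1,nn):
        if st[i,4]>150:
            x,y,w,hh,_=st[i]; bot=np.where(l[y+hh-2]==i)[0].mean()
            print(n,st[i],"base",onz(c,bot,y+hh-1,0).round(3),"top",onz(c,np.where(l[y+2]==i)[0].mean(),y+1,.118).round(3))
for n in("scene","side","wrist"): shot(n,n+"9")
# nested state: rim ellipse centres via bright blob of the large+mid cluster
for n in("scene","side"):
    c=load(n+"9"); h=cv2.cvtColor(c["img"],cv2.COLOR_BGR2HSV); k=(h[...,1]<60).astype(np.uint8)
    nn,l,st,ce=cv2.connectedComponentsWithStats(k); q=proj(c,[.5009,-.137,.03]); i=l[int(q[1]),int(q[0])]; x,y,w,hh,_=st[i]; print(n,q,st[i])
    print([(v,np.where(l[v]==i)[0].min(),np.where(l[v]==i)[0].max()) for v in range(y,y+hh,3)])
    print("exp mid rim",proj(c,[.5009,-.137,.112]),"large rim",proj(c,[.5009,-.137,.09]),"foot",proj(c,[.5009,-.137,0]))
E
```

```text
clock: 16.23
eef_pos: [0.5006, -0.1376, 0.2656]
tcp_rot: [[-0.999, 0.052, -0.0], [0.052, 0.999, -0.0], [0.0, -0.0, -1.0]]
force: [0.7, -0.4, 0.5]
width: 0.0851
finger_force: 0.0
clock: 16.9
eef_pos: [0.5011, -0.1377, 0.3838]
tcp_rot: [[-0.999, 0.052, 0.005], [0.052, 0.999, -0.001], [-0.005, -0.001, -1.0]]
force: [-0.3, -0.3, -0.3]
width: 0.085
finger_force: 0.0
D [356 122  16  39 481] base [ 0.559 -0.331  0.   ] top [ 0.564 -0.353  0.118]
D [408 129  26  55 849] base [ 0.381 -0.256  0.   ] top [ 0.388 -0.369  0.118]
scene [260.83886468 175.79591785] [ 239  147   38   47 1374]
[(147, np.int64(255), np.int64(257)), (150, np.int64(248), np.int64(268)), (153, np.int64(244), np.int64(272)), (156, np.int64(242), np.int64(274)), (159, np.int64(241), np.int64(275)), (162, np.int64(240), np.int64(276)), (165, np.int64(239), np.int64(276)), (168, np.int64(240), np.int64(276)), (171, np.int64(241), np.int64(276)), (174, np.int64(242), np.int64(275)), (177, np.int64(244), np.int64(275)), (180, np.int64(245), np.int64(275)), (183, np.int64(247), np.int64(274)), (186, np.int64(248), np.int64(274))
[... 250 characters left out ...]
57, np.int64(363), np.int64(372)), (160, np.int64(357), np.int64(377)), (163, np.int64(356), np.int64(380)), (166, np.int64(353), np.int64(382)), (169, np.int64(352), np.int64(384)), (172, np.int64(352), np.int64(385)), (175, np.int64(352), np.int64(384)), (178, np.int64(352), np.int64(383)), (181, np.int64(352), np.int64(380)), (184, np.int64(352), np.int64(382)), (187, np.int64(352), np.int64(381)), (190, np.int64(353), np.int64(380)), (193, np.int64(353), np.int64(378)), (196, np.int64(353), np.int64(377)), (199, np.int64(354), np.int64(377)), (202, np.int64(358), np.int64(374))]
exp mid rim [368.38173344 163.34884022] large rim [367.71033514 170.2791944 ] foot [365.09824226 197.24192084]
```

Run:
```python
from h import *
S0=load("scene9");D0=load("side9")
for u,v in((220.2,112.6),(190,105),(170.9,162.8)): print("yellow",onz(S0,u,v,.118).round(3))
print("small rim",onz(S0,186,135.1,.118).round(4),onz(D0,394.5,131.9,.118).round(4))
for n,c,p in(("S",S0,(190,150)),("D",D0,(393,150))):
    h=cv2.cvtColor(c["img"],cv2.COLOR_BGR2HSV); k=(h[...,1]<60).astype(np.uint8)
    nn,l,st,ce=cv2.connectedComponentsWithStats(k); i=l[p[1],p[0]]; x,y,w,hh,_=st[i]; print(n,st[i])
    u=np.where(l[y+hh-2]==i)[0].mean(); b=onz(c,u,y+hh-.5,0); d=(b-c["eye"])[:2]; d/=np.linalg.norm(d); print("foot centre",(b[:2]+.02*d).round(4))
    t=onz(c,np.where(l[y+1]==i)[0].mean(),y,.118); print("rim centre",(t[:2]-.024*d).round(4))
```

```text
yellow [ 0.382 -0.265  0.118]
yellow [ 0.37  -0.35   0.118]
yellow [ 0.557 -0.337  0.118]
small rim [ 0.4687 -0.3286  0.118 ] [ 0.4664 -0.3274  0.118 ]
S [176 128  27  40 650]
foot centre [ 0.4695 -0.3398]
rim centre [ 0.4662 -0.3221]
D [385 128  17  40 525]
foot centre [ 0.4659 -0.3378]
rim centre [ 0.4708 -0.3273]
```

```bash
python3 -m pendant '[{"tx":-0.5,"ty":-2.8,"tz":0,"yaw":0},{"tx":-0.5,"ty":-2.8,"tz":0,"yaw":0},{"tx":-0.5,"ty":-2.8,"tz":0,"yaw":0},{"tx":-0.5,"ty":-2.8,"tz":0,"yaw":0},{"tx":-0.5,"ty":-2.8,"tz":0,"yaw":0},{"tx":-0.5,"ty":-2.8,"tz":0,"yaw":0},{"tx":-0.3,"ty":-2.3,"tz":0,"yaw":0},{"tx":0,"ty":0,"tz":0,"yaw":0}]' 7.4 20
python3 -m pendant '[{"tx":0,"ty":0,"tz":-1.5,"yaw":0},{"tx":0,"ty":0,"tz":-1.5,"yaw":0},{"tx":0,"ty":0,"tz":-1.5,"yaw":0},{"tx":0,"ty":0,"tz":-1.5,"yaw":0},{"tx":0,"ty":0,"tz":0,"yaw":0},{"tx":0,"ty":0,"tz":0,"yaw":0},{"tx":0,"ty":0,"tz":0,"yaw":0},{"tx":0,"ty":0,"tz":0,"yaw":0}]'
python3 - <<'E'
from h import *
shot("wrist","w10");c=load("w10");s=r.get_state();print(s["eef_pos"],s["joint_positions"].round(0))
print(proj(c,[.468,-.329,.118]),proj(c,[.468,-.329,0]))
h=cv2.cvtColor(c["img"],cv2.COLOR_BGR2HSV)
for t in (40,60,80):
    k=((h[...,1]<80)&(h[...,2]>t)).astype(np.uint8);k=cv2.morphologyEx(k,cv2.MORPH_OPEN,np.ones((3,3)));nn,l,st,ce=cv2.connectedComponentsWithStats(k)
    print(t,[(st[i].tolist(),ce[i].round(0).tolist()) for i in range(1,nn) if st[i,4]>800])
E
```

```text
clock: 17.72
eef_pos: [0.4649, -0.3339, 0.3786]
tcp_rot: [[-0.998, 0.06, -0.004], [0.06, 0.998, -0.001], [0.004, -0.001, -1.0]]
force: [-0.3, -0.2, -0.0]
width: 0.0742
finger_force: 0.0
clock: 18.38
eef_pos: [0.4679, -0.3286, 0.3216]
tcp_rot: [[-0.999, 0.052, 0.001], [0.052, 0.999, -0.001], [-0.001, -0.001, -1.0]]
force: [-0.4, 0.4, 1.0]
width: 0.0743
finger_force: 0.0
[ 0.46785725 -0.32865853  0.32166933] [ 30.  18.   2.  94.  -1.  67. 120.]
[317.78010785 226.3802586 ] [318.30700842 180.9640147 ]
40 [([531, 175, 109, 135, 3044], [592.0, 252.0]), ([273, 186, 82, 77, 1923], [309.0, 219.0])]
60 [([273, 186, 82, 77, 1189], [313.0, 221.0]), ([532, 211, 108, 99, 1089], [587.0, 271.0])]
80 [([535, 211, 105, 99, 968], [589.0, 272.0])]
```

```bash
python3 -m pendant '[{"tx":0,"ty":0,"tz":-1,"yaw":0},{"tx":0,"ty":0,"tz":-1,"yaw":0},{"tx":0,"ty":0,"tz":-1,"yaw":0},{"tx":0,"ty":0,"tz":-1,"yaw":0},{"tx":0,"ty":0,"tz":-0.8,"yaw":0},{"tx":0,"ty":0,"tz":-0.3,"yaw":0},{"tx":0,"ty":0,"tz":0,"yaw":0},{"tx":0,"ty":0,"tz":0,"yaw":0}]'
python3 -m pendant '[{"tx":0,"ty":0,"tz":0,"yaw":0},{"tx":0,"ty":0,"tz":0,"yaw":0},{"tx":0,"ty":0,"tz":0,"yaw":0},{"tx":0,"ty":0,"tz":0,"yaw":0},{"tx":0,"ty":0,"tz":0,"yaw":0},{"tx":0,"ty":0,"tz":0,"yaw":0},{"tx":0,"ty":0,"tz":0,"yaw":0},{"tx":0,"ty":0,"tz":0,"yaw":0}]' 4 45
```

```text
clock: 19.1
eef_pos: [0.4676, -0.3286, 0.2696]
tcp_rot: [[-0.999, 0.052, -0.0], [0.052, 0.999, 0.0], [0.0, 0.0, -1.0]]
force: [-0.2, -0.4, -0.3]
width: 0.0744
finger_force: 0.0
clock: 19.77
eef_pos: [0.4679, -0.3289, 0.2707]
tcp_rot: [[-0.999, 0.052, 0.002], [0.052, 0.999, -0.001], [-0.002, -0.001, -1.0]]
force: [-0.5, 0.0, 6.3]
width: 0.047
finger_force: 46.4
```

```bash
python3 -m pendant '[{"tx":0,"ty":0,"tz":1,"yaw":0},{"tx":0,"ty":0,"tz":2,"yaw":0},{"tx":0,"ty":0,"tz":2.5,"yaw":0},{"tx":0,"ty":0,"tz":2.5,"yaw":0},{"tx":0,"ty":0,"tz":2.5,"yaw":0},{"tx":0,"ty":0,"tz":2.5,"yaw":0},{"tx":0,"ty":0,"tz":1,"yaw":0},{"tx":0,"ty":0,"tz":0,"yaw":0}]'
python3 -m pendant '[{"tx":0.4,"ty":2.5,"tz":0,"yaw":0},{"tx":0.5,"ty":2.5,"tz":0,"yaw":0},{"tx":0.5,"ty":2.5,"tz":0,"yaw":0},{"tx":0.5,"ty":2.5,"tz":0,"yaw":0},{"tx":0.5,"ty":2.5,"tz":0,"yaw":0},{"tx":0.5,"ty":2.5,"tz":0,"yaw":0},{"tx":0.3,"ty":2.5,"tz":0,"yaw":0},{"tx":0.1,"ty":1.6,"tz":0,"yaw":0}]'
python3 -m pendant '[{"tx":0,"ty":0,"tz":0,"yaw":0},{"tx":0,"ty":0,"tz":0,"yaw":0},{"tx":0,"ty":0,"tz":0,"yaw":0},{"tx":0,"ty":0,"tz":0,"yaw":0},{"tx":0,"ty":0,"tz":0,"yaw":0},{"tx":0,"ty":0,"tz":0,"yaw":0},{"tx":0,"ty":0,"tz":0,"yaw":0},{"tx":0,"ty":0,"tz":0,"yaw":0}]'
python3 - <<'E'
from h import *
s=r.get_state()["eef_pos"];print(s)
for n,w in(("scene",1),("side",1)):
    shot(n,n+"11");c=load(n+"11"); h=cv2.cvtColor(c["img"],cv2.COLOR_BGR2HSV); k=((h[...,1]<70)&(h[...,2]>45)).astype(np.uint8)
    k=cv2.morphologyEx(k,cv2.MORPH_OPEN,np.ones((3,3)))
    nn,l,st,ce=cv2.connectedComponentsWithStats(k); q=proj(c,s-[0,0,.2]); i=l[int(q[1]),int(q[0])]; x,y,ww,hh,_=st[i]
    print(n,"axis pred foot/rim",proj(c,s-[0,0,.27]),proj(c,s-[0,0,.152]),"mid rim pred",proj(c,[.5008,-.1376,.112]),st[i])
    print([(v,int(np.where(l[v]==i)[0].min()),int(np.where(l[v]==i)[0].max())) for v in range(y,y+hh,4)])
E
```

```text
clock: 20.43
eef_pos: [0.4679, -0.3288, 0.4126]
tcp_rot: [[-0.999, 0.052, 0.004], [0.052, 0.999, -0.003], [-0.004, -0.002, -1.0]]
force: [-0.2, 0.7, -1.7]
width: 0.0464
finger_force: 46.5
clock: 21.1
eef_pos: [0.5007, -0.1344, 0.4075]
tcp_rot: [[-0.999, 0.049, -0.003], [0.049, 0.999, 0.002], [0.003, 0.002, -1.0]]
force: [-0.4, -0.2, -0.2]
width: 0.0461
finger_force: 46.6
clock: 21.77
eef_pos: [0.5005, -0.1379, 0.4097]
tcp_rot: [[-0.999, 0.053, -0.0], [0.053, 0.999, -0.0], [0.0, -0.0, -1.0]]
force: [0.3, 0.5, -0.8]
width: 0.0468
finger_force: 46.6
[ 0.50052764 -0.13794305  0.40966293]
scene axis pred foot/rim [255.49159465 150.17438907] [249.01497804 117.39743845] mid rim pred [256.94934942 157.106865  ] [ 238  110   39   84 2108]
[(110, 246, 251), (114, 239, 256), (118, 238, 260), (122, 239, 261), (126, 241, 261), (130, 241, 261), (134, 242, 261), (138, 243, 261), (142, 244, 261), (146, 246, 262), (150, 247, 269), (154, 243, 273), (158, 241, 275), (162, 242, 276), (166, 239, 276), (170, 240, 276), (174, 242, 276), (178, 244, 275), (182, 246, 275), (186, 248, 274), (190, 251, 270)]
side axis pred foot/rim [369.46269544 154.28645425] [373.42221832 113.53700918] mid rim pred [368.46871749 163.24495988] [ 352  111   34   94 1947]
[(111, 376, 380), (115, 374, 382), (119, 374, 382), (123, 364, 381), (127, 364, 381), (131, 364, 380), (135, 364, 380), (139, 364, 379), (143, 364, 378), (147, 364, 378), (151, 364, 377), (155, 365, 376), (159, 358, 376), (163, 356, 380), (167, 352, 383), (171, 352, 385), (175, 352, 384), (179, 352, 383), (183, 352, 382), (187, 352, 381), (191, 353, 380), (195, 353, 379), (199, 354, 378), (203, 360, 373)]
```

```bash
python3 -m pendant '[{"tx":0,"ty":0,"tz":-1,"yaw":0},{"tx":0,"ty":0,"tz":-1.5,"yaw":0},{"tx":0,"ty":0,"tz":-1.5,"yaw":0},{"tx":0,"ty":0,"tz":-1.5,"yaw":0},{"tx":0,"ty":0,"tz":-1.5,"yaw":0},{"tx":0,"ty":0,"tz":-1.5,"yaw":0},{"tx":0,"ty":0,"tz":-1,"yaw":0},{"tx":0,"ty":0,"tz":-0.5,"yaw":0}]'
python3 -m pendant '[{"tx":0,"ty":0,"tz":-0.3,"yaw":0},{"tx":0,"ty":0,"tz":-0.3,"yaw":0},{"tx":0,"ty":0,"tz":-0.3,"yaw":0},{"tx":0,"ty":0,"tz":-0.3,"yaw":0},{"tx":0,"ty":0,"tz":-0.2,"yaw":0},{"tx":0,"ty":0,"tz":-0.2,"yaw":0},{"tx":0,"ty":0,"tz":0,"yaw":0},{"tx":0,"ty":0,"tz":0,"yaw":0}]'
```

```text
clock: 22.53
eef_pos: [0.5, -0.1374, 0.3077]
tcp_rot: [[-0.999, 0.052, -0.003], [0.052, 0.999, 0.001], [0.003, 0.0, -1.0]]
force: [-0.2, 0.2, -1.0]
width: 0.0463
finger_force: 46.6
clock: 23.2
eef_pos: [0.5006, -0.1376, 0.2937]
tcp_rot: [[-0.999, 0.052, -0.0], [0.052, 0.999, -0.0], [0.0, -0.0, -1.0]]
force: [0.7, 0.1, -1.9]
width: 0.0466
finger_force: 46.6
```

```bash
python3 -m pendant '[{"tx":0,"ty":0,"tz":-0.2,"yaw":0},{"tx":0,"ty":0,"tz":-0.2,"yaw":0},{"tx":0,"ty":0,"tz":-0.1,"yaw":0},{"tx":0,"ty":0,"tz":-0.1,"yaw":0},{"tx":0,"ty":0,"tz":-0.1,"yaw":0},{"tx":0,"ty":0,"tz":0,"yaw":0},{"tx":0,"ty":0,"tz":0,"yaw":0},{"tx":0,"ty":0,"tz":0,"yaw":0}]'
```

```text
clock: 23.87
eef_pos: [0.5006, -0.1376, 0.2868]
tcp_rot: [[-0.999, 0.052, 0.0], [0.052, 0.999, -0.0], [-0.0, -0.0, -1.0]]
force: [1.1, -0.2, -0.3]
width: 0.0463
finger_force: 46.7
```

```bash
python3 -m pendant '[{"tx":0,"ty":0,"tz":-0.1,"yaw":0},{"tx":0,"ty":0,"tz":-0.1,"yaw":0},{"tx":0,"ty":0,"tz":-0.1,"yaw":0},{"tx":0,"ty":0,"tz":0,"yaw":0},{"tx":0,"ty":0,"tz":0,"yaw":0},{"tx":0,"ty":0,"tz":0,"yaw":0},{"tx":0,"ty":0,"tz":0,"yaw":0},{"tx":0,"ty":0,"tz":0,"yaw":0}]'
```

```text
clock: 24.53
eef_pos: [0.5017, -0.1379, 0.2866]
tcp_rot: [[-0.999, 0.053, 0.005], [0.053, 0.999, -0.001], [-0.005, -0.001, -1.0]]
force: [-3.4, 0.4, 17.3]
width: 0.0468
finger_force: 48.2
```

Contact came at TCP z 0.2866, against 0.2865 expected for the seated tin. Releasing and backing off.

```bash
python3 -m pendant '[{"tx":0,"ty":0,"tz":0.3,"yaw":0},{"tx":0,"ty":0,"tz":0,"yaw":0},{"tx":0,"ty":0,"tz":0,"yaw":0},{"tx":0,"ty":0,"tz":0,"yaw":0},{"tx":0,"ty":0,"tz":0,"yaw":0},{"tx":0,"ty":0,"tz":0,"yaw":0},{"tx":0,"ty":0,"tz":0,"yaw":0},{"tx":0,"ty":0,"tz":0,"yaw":0}]' 7.5 20
python3 -m pendant '[{"tx":0,"ty":0,"tz":1,"yaw":0},{"tx":0,"ty":0,"tz":2,"yaw":0},{"tx":0,"ty":0,"tz":2,"yaw":0},{"tx":0,"ty":0,"tz":2,"yaw":0},{"tx":0,"ty":0,"tz":2,"yaw":0},{"tx":0,"ty":0,"tz":2,"yaw":0},{"tx":0,"ty":0,"tz":1,"yaw":0},{"tx":0,"ty":0,"tz":0,"yaw":0}]'
python3 - <<'E'
from h import *
for n in("scene","side"):
    shot(n,n+"12");c=load(n+"12");b=load(n+"0")
    h=cv2.cvtColor(c["img"],cv2.COLOR_BGR2HSV); k=(h[...,1]<60).astype(np.uint8)
    nn,l,st,ce=cv2.connectedComponentsWithStats(k); q=proj(c,[.5009,-.137,.03]); i=l[int(q[1]),int(q[0])]; x,y,w,hh,_=st[i]
    print(n,st[i],"pred small rim",proj(c,[.5008,-.1376,.134]),"its far edge",proj(c,np.array([.5008,-.1376,.134])+np.r_[.024*(np.array([.5008,-.1376])-c["eye"][:2])/np.linalg.norm(np.array([.5008,-.1376])-c["eye"][:2]),0]))
    print([(v,int(np.where(l[v]==i)[0].min()),int(np.where(l[v]==i)[0].max())) for v in range(y,y+hh,3)])
    # unmoved things: red, yellow, green masks, shaker
    for nm,lo,hi in(("red",(0,180,60),(8,255,255)),("green",(45,80,20),(85,255,255)),("yellow",(22,170,40),(35,255,255))):
        f=lambda z:cv2.inRange(cv2.cvtColor(z["img"],cv2.COLOR_BGR2HSV),lo,hi)
        m=[cv2.moments(f(z),True) for z in(b,c)]; print(nm,[(round(t["m10"]/t["m00"],1),round(t["m01"]/t["m00"],1),t["m00"]) for t in m])
E
```

```text
clock: 25.2
eef_pos: [0.5006, -0.1376, 0.2865]
tcp_rot: [[-0.999, 0.052, -0.0], [0.052, 0.999, 0.0], [0.0, 0.0, -1.0]]
force: [-0.0, -0.1, -0.5]
width: 0.075
finger_force: 0.0
clock: 25.87
eef_pos: [0.5011, -0.1376, 0.4097]
tcp_rot: [[-0.999, 0.052, 0.005], [0.052, 0.999, -0.001], [-0.005, -0.001, -1.0]]
force: [-0.2, 0.7, -0.3]
width: 0.0747
finger_force: 0.0
scene [ 239  144   38   50 1423] pred small rim [255.88328719 151.70407971] its far edge [254.36669989 144.01804102]
[(144, 254, 255), (147, 248, 262), (150, 246, 268), (153, 244, 272), (156, 242, 274), (159, 240, 275), (162, 240, 276), (165, 239, 276), (168, 240, 276), (171, 241, 275), (174, 242, 275), (177, 244, 275), (180, 245, 275), (183, 247, 275), (186, 248, 273), (189, 250, 271), (192, 255, 267)]
red [(172.4, 242.9, 1228.0), (170.5, 243.5, 1243.0)]
green [(465.9, 233.4, 6175.0), (465.6, 233.1, 6180.0)]
yellow [(192.8, 139.3, 627.0), (196.1, 139.5, 614.0)]
side [ 352  152   34   53 1367] pred small rim [369.15449572 156.17428451] its far edge [369.5913071  151.67056687]
[(152, 365, 374), (155, 361, 377), (158, 360, 377), (161, 356, 378), (164, 355, 380), (167, 352, 383), (170, 352, 385), (173, 352, 385), (176, 352, 383), (179, 352, 383), (182, 352, 382), (185, 352, 381), (188, 352, 380), (191, 353, 380), (194, 353, 378), (197, 353, 377), (200, 355, 377), (203, 360, 372)]
red [(317.1, 137.7, 184.0), (316.1, 134.8, 133.0)]
green [(258.8, 308.3, 8513.0), (258.7, 308.3, 8504.0)]
yellow [(398.4, 149.9, 1375.0), (401.3, 149.6, 1291.0)]
```

Both rims sit where a seated nest puts them: far edge at scene row 144 and side row 152, as predicted. Handing in.

```bash
python3 -c "from bench import r; print(r.job_done())"
```

```text
the job is handed in; nothing more can be done
None
```

The three tins are nested and the job is handed in at about 26 s of the 64 s allowed: the middle tin stands on the large one's floor and the small tin on the middle one's. Both seats were confirmed by contact height and by rim positions in two views; I saw no sign that the bottles, shaker or funnel moved, though I did not measure the shaker.

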